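Slide the bolster blank along the fence into the drill-jig nest

TASK

Load the drill jig for drilling: with the fingertips push the loose brass blank across the steel plate until its long side lies flat against the fence, well short of the bush plate, then slide it along the fence, keeping it against the fence all the way, into the nest under the bush plate until it is fully home in the corner, hard against both fence and end stop. Only slide it, flat on the plate - never lift or tip it - and leave the oil bottle, tin, screwdriver and spare bush where they are.

Things in the scene. Friction and masses are not known exactly. Their poses are not given: they have to be found in the camera images.
- jig: Fixed drill jig screwed to the bench: dark steel base plate 170 (x) x 280 (y) x 12 mm thick, with a fence along its far (+x) side and a covered corner nest at the +y end of the fence. Origin: centre of the plate's underside, at bench height; the plate's top is at z = 12 mm.
- fence (a point): Middle of the fence's guiding face, at plate level (jig x = 45, y = 0 mm), axes as the jig's. The fence is a straight bright steel bar, 20 mm wide, 18 mm high above the plate, from jig y = -132 to +132 mm; its guiding face looks to the jig's -x.
- nest (a point): Point on the plate's top at jig x = 28, y = 88 mm, axes as the jig's: where the blank's origin lies when it is home in the corner, its long axis along the jig's y. The end stop, a steel block 18 mm high across the end of the fence, has its face 30 mm farther on (jig y = 118 mm).
- guide (a point): Corner of the front guide on the slot side, at plate level (jig x = 8, y = 90 mm), axes as the jig's. The guide is a steel block parallel to the fence, 18 mm high, 16 mm wide (jig x -8 to 8), from y = 90 mm to the end; before it, from y = 77 mm, is a slanted lead-in. The slot between guide and fence is 37 mm wide.
- bush (a point): Top centre of the round drill bush (18 mm across), 43 mm above the bench. It sits on the bush plate, an aluminium plate 8 mm thick bolted over the nest, jig x = -8 to 65, y = 90 to 132 mm, underside 18 mm above the base plate.
- bolster: Loose brass bolster blank, a flat bar 34 (x) x 60 (y) x 14 mm high, about 0.24 kg, slides on the plate with 1 to 3 N. Origin: centre of its underside; own y = long axis; same either way round. Starts on the plate's -y half, off the fence, up to 0.65 rad askew. When home, 28 mm of its length is under the bush plate (4 mm of air above), 32 mm sticks out.
- spare_bush: Loose spare steel drill bush, 24 mm high, 24 mm across the head, standing on the jig plate in front of the nest, 40 mm or more from the blank's way along the fence. Origin: centre of its underside. Leave alone.
- oil: Small cutting-oil bottle, white with red nozzle, 38 mm across, 98 mm high, standing on the bench beyond the jig's +y end, towards the robot. Origin: centre of its underside. Leave alone.
- tin: Flat round aluminium tin of pins, 66 mm across, 29 mm high, on the bench behind the fence. Origin: centre of its underside. Leave alone.
- driver: Screwdriver, 170 mm long, blue handle, lying on the bench beyond the jig's -y end, roughly along the jig's x. Origin: under its middle. Leave alone.
There are look-alikes about, which are no part of the job. Several things have the shape of the bolster; the one meant has the colours described above.

How it is judged:
By the outcome, as a careful person would: the job done as asked, in the order asked, and still so for the second after the job is handed in, with the robot touching nothing.
It also fails if it takes over 51 s, if anything falls off the work surface, if the arm or the gripper's body presses on something with over 40 N, if the wrist force passes 120 N, or if a joint passes its speed limit or range.

ROBOT

A 6-joint arm with a two-finger parallel gripper is mounted at the origin on the work surface. World frame = base frame: x ahead of the robot, y to its left, z up, the work surface at z = 0. Lengths are in m, angles in degrees, forces in N, time in s.
With the tool pointing down it reaches from about 0.4 to 0.825 m from the base axis. Payload 7 kg.
Tool frame: the origin (TCP) lies midway between the tips of the shut fingers; the grasp point (between the pads) lies 19 mm behind it; z points along the fingers, y is the line along which they close (so a half turn about z gives the same grasp; the last joint's range is limited). The gripper opens to 88 mm and grips with 3 to 60 N. Pads are 19 mm wide; open, the fingers measure 130 mm over their backs; the gripper's body (78 mm by 193 mm) begins 47 mm behind the grasp point.
Start: joints at [93.283, 20.546, 0.682, 0, -70.136, -16.507], TCP at [0.154, 0.657, 0.227] pointing down, gripper open.
Joint ranges: [-176.03, 176.03], [-82.01, 121.73], [-58.28, 71.71], [-173.87, 95.51], [-174.79, -0.11], [-173.66, 173.66]. Speed limits (degrees/s): [136.94, 136.94, 172.46, 180, 180, 180].

INTERFACE

Orientations are given as [roll, pitch, yaw] about the fixed x, y, z axes, in that order (R = Rz(yaw) Ry(pitch) Rx(roll)).
In Python, from plant import r, eyes, workorder gives the robot as it stands.
- The arm moves only by the tool step_arm, never from a script. Its argument "plan" is a list of rows, each a list of 5 numbers: the shift along the tool's x, y, z each as a share of 25 cm, from -1 to 1, then the turn about the tool's z as a share of 60 degrees, from -1 to 1, then the finger opening in mm, from 0 to 87.6. In form: [[x, y, z, turn, jaw], ...]. A call has 1 to 12 rows; each row is the pose to reach, as a shift and turn from the pose commanded when the call began, along the tool's axes at that moment; what a row does not reach only later rows make up. A row lasts 1/12 s, in which the tool goes at most 41.7 mm and 7.16 degrees, less where a joint would pass 70% of its speed; a pose out of reach is approached as far as the arm can. A call with a number of a shift or a turn outside -1 to 1 is refused whole. A call with a gripper value outside its range is refused whole. The fingers move at their own pace and stop on an object; "newtons" is the grip in N (left out, the last holds). Time passes only in rows, so rows that repeat a pose let the fingers close. It gives the time, the measured TCP pose, the force, the opening and the grip force at its end, in the units of the state.
- r.get_state(): the state, without advancing time (a new reading comes with each control period).
- eyes.capture(name): name is "scene" or "top" or "wrist"; returns the picture (400x640x3 uint8, red, green, blue); there is no depth.
- eyes.camera_model(name): a dict with "fov_y" (degrees; the focal length in pixels is half the picture's height over the tangent of half this angle, whatever the lens; pixels are square), "cx", "cy" (the principal point, pixels), "world_to_cam" (4x4, takes a point from world to camera coordinates); the wrist camera has in their place "hand_eye" (4x4, takes a point from camera to tool coordinates, whose origin is the TCP and whose axes are the flange's). Camera axes: x right, y up, looking along -z (the intrinsics and any distortion apply to the point x, -y, -z); pixel columns grow to the right and rows downward; lengths in m; the calibration is good to about 2 mm. A picture is of the moment at which its call begins: read the wrist's pose just before it. camera_model takes no time and is no camera call.
- workorder.close_job(): hands the job in; it is judged then, once.
The state is a dict: "time_s": time; "joints": joint angles; "qd": joint speeds; "joint_torque": joint torques, N m; "tcp_pos": TCP position; "eef_rot": TCP orientation; "contact_force": force on the tool from outside, world axes, zero at the start; "moment": the same for the moment, N m; "gripper_width": finger opening in m; "gripper_force": force on a finger pad.
Only numpy, scipy, OpenCV 4.12 (cv2) and the standard library are available. Lean on these libraries where they do the work, as an engineer would, in place of code of your own. Each camera call takes 0.05 s, during which the arm holds its last target. There are 200 camera calls.

## Working session

There is one attempt and no reset: what is moved stays moved. The work goes in short steps, Python scripts to look and compute and a tool call to move; the robot and the scene stay as the last step left them, time stands still between calls to the robot, and variables do not carry over. Pictures are saved under pics/ and viewed, at most 13 in all, crops included, and the job is handed in when it is done.

Besides the shell and the picture viewer there is one more tool, called after "Emit:" as name(argument=value, ...) on one line, values as JSON. step_arm: Moves the arm, as the interface text tells. Its arguments: {"type":"object","properties":{"plan":{"type":"array"},"newtons":{"type":"number"}},"required":["plan"]}

```bash
mkdir -p pics; cat > h.py <<'E'
import numpy as np, cv2
from plant import r, eyes, workorder
from scipy.spatial.transform import Rotation as R
def snap(n,f):
    s=r.get_state(); im=eyes.capture(n); cv2.imwrite('pics/'+f,im[:,:,::-1]); return s,im
def cam(n,s=None):
    m=eyes.camera_model(n); f=200/np.tan(np.radians(m['fov_y'])/2)
    if 'world_to_cam' in m: T=np.linalg.inv(np.array(m['world_to_cam']))
    else:
        W=np.eye(4); W[:3,:3]=R.from_euler('xyz',s['eef_rot'],degrees=True).as_matrix(); W[:3,3]=s['tcp_pos']; T=W@np.array(m['hand_eye'])
    K=np.array([[f,0,m['cx']],[0,f,m['cy']],[0,0,1]]); D=np.array(m.get('dist',m.get('distortion',[0,0,0,0])),float) if True else 0
    return K,D,T
def ray(n,px,z,s=None):
    K,D,T=cam(n,s); u=cv2.undistortPoints(np.array(px,float).reshape(-1,1,2),K,D)[:,0]
    d=np.c_[u[:,0],-u[:,1],-np.ones(len(u))]@T[:3,:3].T; o=T[:3,3]
    return o+d*((z-o[2])/d[:,2])[:,None]
def proj(n,P,s=None):
    K,D,T=cam(n,s); c=(np.array(P,float).reshape(-1,3)-T[:3,3])@T[:3,:3]
    return cv2.projectPoints(c*[1,-1,-1],np.zeros(3),np.zeros(3),K,D)[0][:,0]
E
python3 - <<'E'
from h import *
for n in('scene','top','wrist'): snap(n,n+'0.png'); print(n,eyes.camera_model(n))
s=r.get_state();print({k:s[k] for k in('time_s','tcp_pos','eef_rot','contact_force')})
E
```

```text
scene {'fov_y': 49.409931430186475, 'cx': 319.2746254139548, 'cy': 206.19465402528, 'world_to_cam': array([[ 0.04846629,  0.99874419,  0.01269099,  0.02748411],
       [-0.54962739,  0.01605835,  0.83525557,  0.25041927],
       [ 0.83400285, -0.04745706,  0.54971545, -1.4533349 ],
       [ 0.        ,  0.        ,  0.        ,  1.        ]])}
top {'fov_y': 55.197319651220745, 'cx': 316.90560805872286, 'cy': 198.9522132505294, 'world_to_cam': array([[ 0.0227843 , -0.99969151,  0.00988695, -0.07126874],
       [ 0.98514117,  0.02413439,  0.17004237, -0.53071083],
       [-0.17022853,  0.00586575,  0.98538715, -0.93204261],
       [ 0.        ,  0.        ,  0.        ,  1.        ]])}
wrist {'fov_y': 65.6171557483127, 'cx': 326.04848638854185, 'cy': 196.4547781874866, 'hand_eye': array([[ 2.15319760e-04,  9.61891567e-01,  2.73431101e-01,
         7.42327644e-02],
       [ 9.99999953e-01, -2.67051369e-04,  1.51975067e-04,
         7.90888980e-05],
       [ 2.19203685e-04,  2.73431055e-01, -9.61891579e-01,
        -1.58978010e-01],
       [ 0.00000000e+00,  0.00000000e+00,  0.00000000e+00,
         1.00000000e+00]])}
{'time_s': 0.15, 'tcp_pos': array([0.15434807, 0.65675019, 0.22587993]), 'eef_rot': array([ 1.79931512e+02, -5.55251758e-03, -1.32304355e+01]), 'contact_force': array([ 0.88927461, -0.68058592, -0.60796616])}
```

View pics/top0.png

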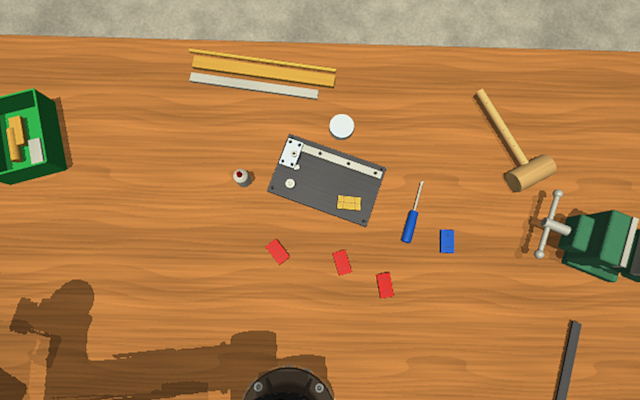

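View pics/scene0.png

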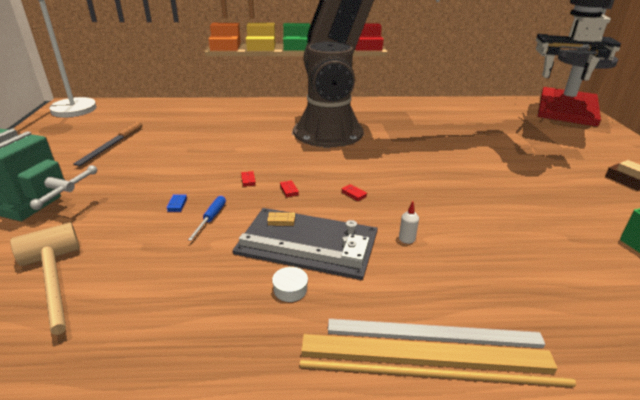

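The top view shows the jig plate (corners at about (289,135), (385,167), (367,226), (268,191)) with the bush plate at (290,152). The shapes that match the bolster are:
- brass at (349,203) on the plate
- red at (277,251), (342,262) and (385,285)
- blue at (447,241)

Only the one on the plate is brass, so that is the blank. Next I'll take a rough measurement and an enlarged crop.

```bash
python3 - <<'E'
from h import *
im=cv2.imread('pics/top0.png'); 
cv2.imwrite('pics/crop.png',cv2.resize(im[110:260,220:420],None,fx=4,fy=4,interpolation=cv2.INTER_CUBIC))
hsv=cv2.cvtColor(im,cv2.COLOR_BGR2HSV)
roi=np.zeros(im.shape[:2],np.uint8); roi[130:230,262:392]=255
nw=((hsv[...,1]<70)*255).astype(np.uint8)&roi
c=max(cv2.findContours(nw,0,2)[0],key=cv2.contourArea); b=cv2.boxPoints(cv2.minAreaRect(c)); 
print(b,ray('top',b,.012))
q=cv2.approxPolyDP(c,5,True)[:,0]; print(q)
br=cv2.inRange(hsv,(18,130,120),(32,255,255))[190:215,330:370]
c=max(cv2.findContours(br,0,2)[0],key=cv2.contourArea)+[330,190]
b=cv2.boxPoints(cv2.minAreaRect(c)); P=ray('top',b,.026); print(b,P,P.mean(0),np.linalg.norm(P-np.roll(P,1,0),axis=1))
E
```

```text
[[266.31363 191.84824]
 [286.83304 132.85498]
 [386.0472  167.36426]
 [365.5278  226.35751]] [[ 0.55390584  0.07559021  0.012     ]
 [ 0.71878708  0.02717275  0.012     ]
 [ 0.62880595 -0.2428032   0.012     ]
 [ 0.4684546  -0.18775789  0.012     ]]
[[289 134]
 [267 190]
 [365 226]
 [385 167]]
[[336.35248 208.12299]
 [337.55737 194.8689 ]
 [360.81964 196.98364]
 [359.61475 210.23773]] [[ 0.51272578 -0.10990618  0.026     ]
 [ 0.54782288 -0.11256222  0.026     ]
 [ 0.54370018 -0.17345856  0.026     ]
 [ 0.50863978 -0.1704389   0.026     ]] [ 0.52822216 -0.14159146  0.026     ] [0.06067047 0.03519746 0.06103574 0.0351902 ]
```

View pics/crop.png

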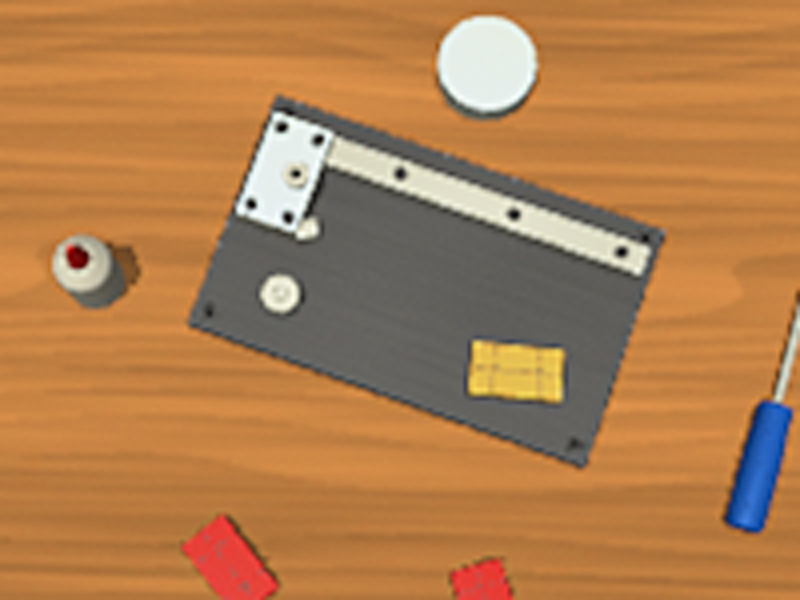

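The crop confirms it: there is one brass blank on the plate, with the spare bush at crop (281,294) and the lead-in at (308,228). I'll move above the jig for a close look.

Emit:
step_arm(plan=[[1,0.64,0,0,0],[1,0.64,0,0,0],[1,0.64,0,0,0],[1,0.64,0,0,0],[1,0.64,0,0,0],[1,0.64,0,0,0],[1,0.64,0,0,0],[1,0.64,0,0,0]])

```text
time_s: 0.82
tcp_pos: [0.364, 0.4397, 0.2267]
eef_rot: [179.9, -0.0, -13.4]
contact_force: [-1.2, 1.4, -0.1]
gripper_width: 0.0402
gripper_force: 0.0
```

Emit:
step_arm(plan=[[0.6,1,0,0,0],[0.6,1,0,0,0],[0.6,1,0,0,0],[0.6,1,0,0,0],[0.6,1,0,0,0],[0.6,1,0,0,0],[0.6,1,0,0,0],[0.6,1,0,0,0]])

```text
time_s: 1.48
tcp_pos: [0.4505, 0.161, 0.2266]
eef_rot: [179.9, 0.0, -13.5]
contact_force: [-0.2, 0.3, 0.2]
gripper_width: 0.0009
gripper_force: 0.0
```

Emit:
step_arm(plan=[[0.6,0.87,0,0.08,0],[0.6,0.87,0,0.08,0],[0.6,0.87,0,0.08,0],[0.6,0.87,0,0.08,0],[0.6,0.87,0,0.08,0],[0.6,0.87,0,0.08,0],[0.6,0.87,0,0.08,0],[0.6,0.87,0,0.08,0],[0.6,0.87,0,0.08,0],[0.6,0.87,0,0.08,0],[0.6,0.87,0,0.08,0]])

```text
time_s: 2.4
tcp_pos: [0.546, -0.0787, 0.2266]
eef_rot: [-180.0, 0.0, -18.0]
contact_force: [0.2, 0.3, 0.3]
gripper_width: 0.0005
gripper_force: 0.0
```

```bash
python3 - <<'E'
from h import *
s,im=snap('wrist','w1.png'); print(s['time_s'],s['tcp_pos'],s['eef_rot'],s['gripper_width'],s['contact_force'])
E
```

```text
2.4 [ 0.54603293 -0.07872786  0.22660557] [-1.79991934e+02  2.80831785e-03 -1.79654090e+01] 0.0005216744663083316 [0.23931181 0.25358431 0.25651438]
```

View pics/w1.png

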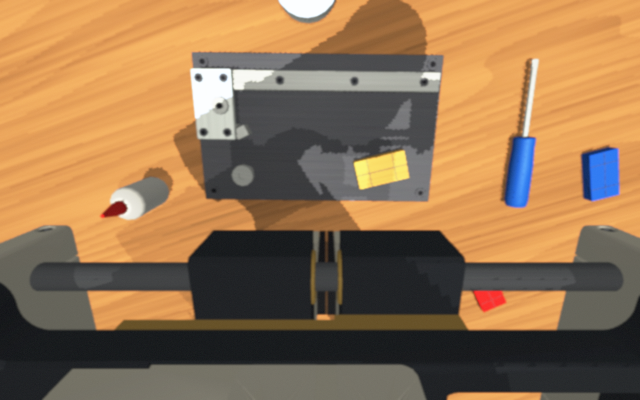

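The wrist view shows the jig nearly square to the tool: fence bar along rows 70–90 (columns 233–440), blank at (382,169), spare bush at (242,175). Now I'll measure the jig and blank.

```bash
cat > m.py <<'E'
from h import *
def brass(im,s,lo=(18,100,120)):
    hsv=cv2.cvtColor(im,cv2.COLOR_RGB2HSV); m=cv2.inRange(hsv,lo,(34,255,255)); m[:,:150]=0; m[225:]=0
    m=cv2.morphologyEx(m,cv2.MORPH_OPEN,np.ones((3,3)))
    P=proj('wrist',[[.592,-.082,.026]],s)[0]
    cs=[c for c in cv2.findContours(m,0,2)[0] if 300<cv2.contourArea(c)<9000 and cv2.minAreaRect(c)[1][0]>0]
    out=[]
    for c in cs:
        b=cv2.boxPoints(cv2.minAreaRect(c)); W=ray('wrist',b,.026,s); out.append((b,W))
    return out
E
python3 - <<'E'
from m import *
im=cv2.imread('pics/w1.png')[:,:,::-1].copy(); s=r.get_state()
for b,W in brass(im,s): print(b.round(1).tolist(),W.mean(0).round(4),np.linalg.norm(W-np.roll(W,1,0),axis=1).round(4),[round(float(np.degrees(np.arctan2(*(W[i]-W[i-1])[[1,0]]))),1) for i in range(4)])
# fence lower/upper edges by vertical gradient
g=cv2.cvtColor(im,cv2.COLOR_RGB2GRAY).astype(float); d=np.diff(cv2.GaussianBlur(g,(3,3),0),axis=0)
lo=[];up=[]
for c in range(250,432,3):
    a=d[76:100,c].argmin()+76; lo.append((c,a+1)); a=d[58:80,c].argmax()+58; up.append((c,a+1))
for e in(lo,up):
    e=np.array(e,float); k=np.polyfit(e[:,0],e[:,1],1); q=abs(np.polyval(k,e[:,0])-e[:,1])<1.5; k=np.polyfit(e[q,0],e[q,1],1)
    print(q.sum(),len(q),k,ray('wrist',[[250,np.polyval(k,250)],[430,np.polyval(k,430)]],.030,s))
C=ray('wrist',[[193,53],[442,56],[430,200],[207,199]],.012,s); print(C,C.mean(0),np.linalg.norm(C-np.roll(C,1,0),axis=1))
E
```

```text
[[352.20001220703125, 161.10000610351562], [403.5, 148.6999969482422], [410.3999938964844, 177.39999389648438], [359.1000061035156, 189.6999969482422]] [ 0.531  -0.1418  0.026 ] [0.0358 0.0606 0.0354 0.0622] [-3.2, -94.2, 179.3, 86.2]
52 61 [9.57698777e-03 8.73533302e+01] [[ 0.66065995 -0.02875521  0.03      ]
 [ 0.59873968 -0.21434715  0.03      ]]
61 61 [1.24272871e-02 6.70370175e+01] [[ 0.67912829 -0.03612731  0.03      ]
 [ 0.61772409 -0.21862539  0.03      ]]
[[ 0.71818818  0.02066704  0.012     ]
 [ 0.63029925 -0.24096035  0.012     ]
 [ 0.47116079 -0.19150824  0.012     ]
 [ 0.55858173  0.0745751   0.012     ]] [ 0.59455749 -0.08430661  0.012     ] [0.16846453 0.2759952  0.16664501 0.28007635]
```

Jig yaw is about -18.4°, its origin about (0.594, -0.084), and the fence back edge falls at jig x = 65, as it should. The blank sits at about jig (-42, -75) mm, 14.6° askew. I'll come down on its robot side with the fingers 30 mm apart.

Emit:
step_arm(plan=[[-0.16,0.26,0.6,0.007,30],[-0.16,0.26,0.6,0.007,30],[-0.16,0.26,0.6,0.007,30],[-0.16,0.26,0.6,0.007,30],[-0.16,0.26,0.7,0.007,30],[-0.16,0.26,0.75,0.007,30],[-0.16,0.26,0.8,0.007,30],[-0.16,0.26,0.82,0.007,30],[-0.16,0.26,0.84,0.007,30],[-0.16,0.26,0.84,0.007,30],[-0.16,0.26,0.84,0.007,30]])

```text
time_s: 3.37
tcp_pos: [0.4886, -0.1286, 0.0171]
eef_rot: [-180.0, -0.0, -18.4]
contact_force: [0.5, -0.0, 0.5]
gripper_width: 0.03
gripper_force: 0.0
```

```bash
python3 - <<'E'
from h import *
s,im=snap('wrist','w2.png'); print(s['time_s'],s['tcp_pos'],s['eef_rot'],s['gripper_width'],s['contact_force'])
ex=np.array([.949,-.316]);ey=np.array([.316,.949]);p=s['tcp_pos'][:2];print(p@ex-.591,p@ey-.108)
E
```

```text
3.3667 [ 0.48859675 -0.1286283   0.01708048] [-1.79985328e+02 -3.87703167e-02 -1.84007764e+01] 0.02996816114405236 [ 0.4841317  -0.01646015  0.5198615 ]
-0.08667514131124843 -0.07567168151136788
```

View pics/w2.png

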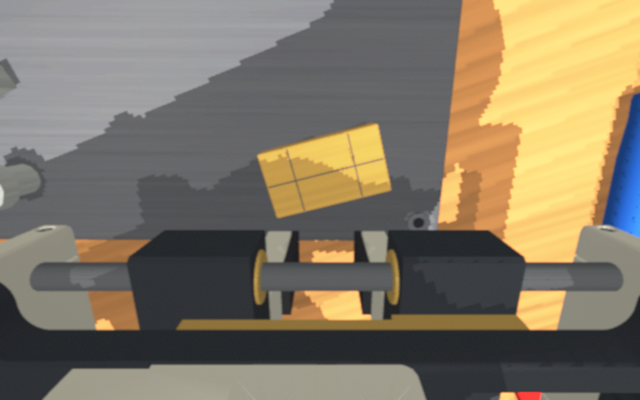

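The blank is at about (325,170), centred between the two fingertips at columns 265–400. I'll push slowly towards the fence.

Emit:
step_arm(plan=[[0.025,0,0,0,30],[0.05,0,0,0,30],[0.07,0,0,0,30],[0.09,0,0,0,30],[0.11,0,0,0,30],[0.13,0,0,0,30],[0.15,0,0,0,30],[0.17,0,0,0,30],[0.19,0,0,0,30],[0.21,0,0,0,30],[0.23,0,0,0,30],[0.25,0,0,0,30]])

```text
time_s: 4.42
tcp_pos: [0.548, -0.149, 0.0165]
eef_rot: [-180.0, -0.0, -18.4]
contact_force: [-1.9, 0.9, -0.3]
gripper_width: 0.0303
gripper_force: 0.7
```

Emit:
step_arm(plan=[[0.015,0,0,0,30],[0.03,0,0,0,30],[0.045,0,0,0,30],[0.06,0,0,0,30],[0.072,0,0,0,30],[0.08,0,0,0,30],[0.084,0,0,0,30],[0.084,0,0,0,30]])

```text
time_s: 5.08
tcp_pos: [0.5677, -0.1555, 0.0166]
eef_rot: [-180.0, -0.0, -18.4]
contact_force: [0.4, -0.3, -0.1]
gripper_width: 0.0301
gripper_force: 0.1
```

```bash
cat > st.py <<'E'
from m import *
import sys
s,im=snap('wrist',sys.argv[1]); print(s['time_s'],s['tcp_pos'],s['gripper_width'],s['contact_force'])
ex=np.array([.949,-.316]);ey=np.array([.316,.949]);J=lambda p:np.c_[p[:,:2]@ex-.591,p[:,:2]@ey-.108]*1e3
print('tcp jig',J(s['tcp_pos'][None]))
for b,W in brass(im,s):
  d=[(W[i]-W[i-1]) for i in range(4)]; print(b.round().tolist(),'ctr',J(W.mean(0)[None]).round(1),'corners',J(W).round(1).tolist())
E
python3 st.py w3.png
```

```text
5.0833 [ 0.56774461 -0.15550868  0.0166072 ] 0.03013291973389529 [ 0.40731577 -0.26721928 -0.06001359]
tcp jig [[ -3.06962651 -76.17043878]]
[[272.0, 167.0], [394.0, 167.0], [394.0, 224.0], [272.0, 224.0]] ctr [[ 28.8 -79.7]] corners [[43.6, -49.8], [43.6, -109.4], [13.9, -111.1], [13.9, -48.4]]
[[614.0, 206.0], [637.0, 106.0], [644.0, 108.0], [621.0, 208.0]] ctr [[  47.3 -222.9]] corners [[23.5, -221.7], [71.9, -220.1], [71.1, -223.9], [22.5, -225.9]]
[[492.0, 0.0], [548.0, 0.0], [548.0, 16.0], [492.0, 16.0]] ctr [[ 112.4 -159.2]] corners [[115.4, -146.7], [115.4, -170.5], [109.3, -171.7], [109.4, -147.6]]
[[129.0, 23.0], [312.0, -50.0], [338.0, 15.0], [155.0, 88.0]] ctr [[107.5 -35.3]] corners [[106.7, 9.0], [133.5, -70.5], [109.8, -81.4], [80.0, 1.7]]
```

View pics/w3.png

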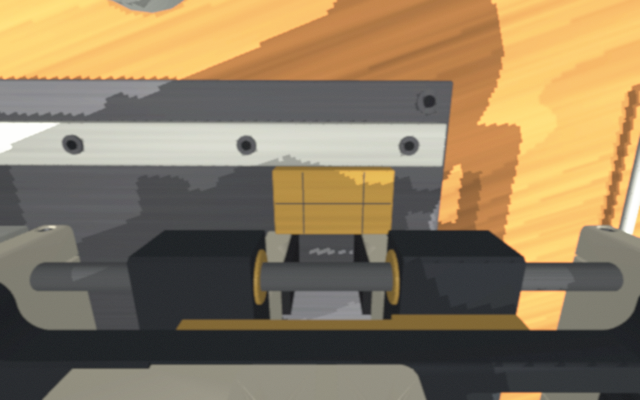

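The blank lies parallel to the fence, at columns 272–394 with its top edge at row 168, and almost touches it. I'll push on until the force rises.

Emit:
step_arm(plan=[[0.004,0,0,0,30],[0.008,0,0,0,30],[0.012,0,0,0,30],[0.012,0,0,0,30]])

```text
time_s: 5.47
tcp_pos: [0.5699, -0.1564, 0.0166]
eef_rot: [180.0, 0.0, -18.4]
contact_force: [-3.0, 1.0, 2.9]
gripper_width: 0.0297
gripper_force: 1.6
```

Emit:
step_arm(plan=[[0.003,0,0,0,30],[0.006,0,0,0,30],[0.006,0,0,0,30]])

```text
time_s: 5.72
tcp_pos: [0.5699, -0.1565, 0.0163]
eef_rot: [180.0, 0.2, -18.5]
contact_force: [-6.8, 5.1, 6.4]
gripper_width: 0.0301
gripper_force: 4.0
```

The blank is seated against the fence: the TCP has stopped with about 8 N. I'll back off, lift, shut the fingers and come down behind the -y end.

Emit:
step_arm(plan=[[-0.06,0,0,0,30],[-0.06,0,0,0,30],[-0.06,0,-0.16,0,0],[-0.06,0,-0.2,0,0],[-0.06,0.23,-0.2,0,0],[-0.06,0.23,-0.2,0,0],[0.09,0.23,-0.2,0,0],[0.09,0.23,-0.2,0,0],[0.09,0.23,-0.08,0,0],[0.09,0.23,0,0,0],[0.09,0.23,0,0,0],[0.09,0.23,0,0,0]])

```text
time_s: 6.72
tcp_pos: [0.575, -0.2187, 0.0164]
eef_rot: [180.0, 0.0, -18.4]
contact_force: [0.9, 0.4, -0.2]
gripper_width: 0.0007
gripper_force: 0.0
```

```bash
python3 st.py w4.png
```

```text
6.7167 [ 0.57503297 -0.21871715  0.01637991] 0.0007479908442182914 [ 0.92655393  0.43104804 -0.20783919]
tcp jig [[  23.82091137 -133.85215347]]
[[162.0, 220.0], [280.0, 220.0], [280.0, 224.0], [162.0, 224.0]] ctr [[ 42. -80.]] corners [[43.1, -50.0], [43.1, -110.3], [40.9, -110.2], [40.9, -49.6]]
[[478.0, 73.0], [638.0, 20.0], [649.0, 52.0], [488.0, 105.0]] ctr [[ 117.4 -238.9]] corners [[113.3, -202.0], [134.8, -268.3], [122.2, -276.5], [99.5, -208.8]]
[[501.0, 39.0], [637.0, -6.0], [643.0, 13.0], [506.0, 57.0]] ctr [[ 132.2 -239.8]] corners [[127.1, -210.2], [144.3, -265.2], [137.5, -269.7], [119.8, -214.0]]
[[497.0, 0.0], [592.0, 0.0], [592.0, 33.0], [497.0, 33.0]] ctr [[ 135.9 -227.7]] corners [[142.3, -206.3], [142.3, -246.6], [129.6, -249.6], [129.6, -208.3]]
[[150.0, 0.0], [305.0, 0.0], [305.0, 60.0], [150.0, 60.0]] ctr [[130.5 -91. ]] corners [[142.2, -59.2], [142.2, -124.9], [118.7, -124.5], [118.7, -55.6]]
```

View pics/w4.png

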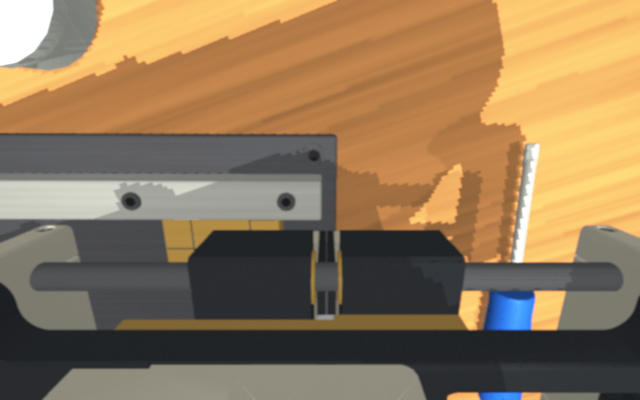

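The blank is flush with the fence (its fence edge follows row 220, columns 162–280), and the shut fingers are behind its end. I'll slide it along the fence with a slight lean into it.

Emit:
step_arm(plan=[[0,-0.02,0,0,0],[0,-0.035,0,0,0],[0,-0.05,0,0,0],[0,-0.065,0,0,0],[0.001,-0.08,0,0,0],[0.002,-0.1,0,0,0],[0.003,-0.12,0,0,0],[0.004,-0.14,0,0,0],[0.005,-0.16,0,0,0],[0.006,-0.18,0,0,0],[0.006,-0.2,0,0,0],[0.006,-0.22,0,0,0]])

```text
time_s: 7.77
tcp_pos: [0.5934, -0.1664, 0.0164]
eef_rot: [180.0, 0.0, -18.4]
contact_force: [-1.0, -3.1, 1.8]
gripper_width: 0.0004
gripper_force: 1.5
```

```bash
python3 st.py w5.png|head -4
```

```text
7.7667 [ 0.59341633 -0.16636914  0.01636922] 0.0003891546842802042 [-0.96604525 -3.08973603  1.82633826]
tcp jig [[ 24.72474089 -78.36475222]]
[[486.0, 85.0], [639.0, 34.0], [645.0, 52.0], [492.0, 103.0]] ctr [[ 115.8 -185. ]] corners [[109.0, -151.2], [130.2, -214.5], [123.0, -219.2], [101.1, -155.1]]
[[493.0, 41.0], [636.0, -7.0], [647.0, 22.0], [503.0, 71.0]] ctr [[ 130.7 -183.8]] corners [[127.2, -151.5], [145.9, -209.3], [134.6, -216.7], [115.1, -157.8]]
```

View pics/w5.png

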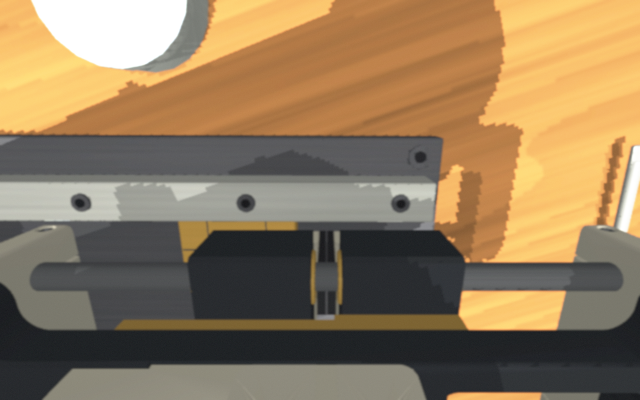

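The blank, now at columns 180–297, is still flush with the fence and moving with a 3 N push. I'll continue with a little more lean.

Emit:
step_arm(plan=[[0.002,-0.02,0,0,0],[0.004,-0.04,0,0,0],[0.006,-0.06,0,0,0],[0.008,-0.08,0,0,0],[0.008,-0.1,0,0,0],[0.008,-0.12,0,0,0],[0.008,-0.14,0,0,0],[0.008,-0.16,0,0,0],[0.008,-0.18,0,0,0],[0.008,-0.2,0,0,0],[0.008,-0.22,0,0,0]])

```text
time_s: 8.73
tcp_pos: [0.6135, -0.1147, 0.0167]
eef_rot: [-180.0, -0.0, -18.4]
contact_force: [-0.4, -0.7, -0.8]
gripper_width: 0.0004
gripper_force: 0.6
```

```bash
python3 st.py w6.png|head -2
```

```text
8.7333 [ 0.61349976 -0.1146918   0.01670805] 0.0003673149317313625 [-0.43387795 -0.66070773 -0.84141974]
tcp jig [[ 27.4538786  -22.97659177]]
```

View pics/w6.png

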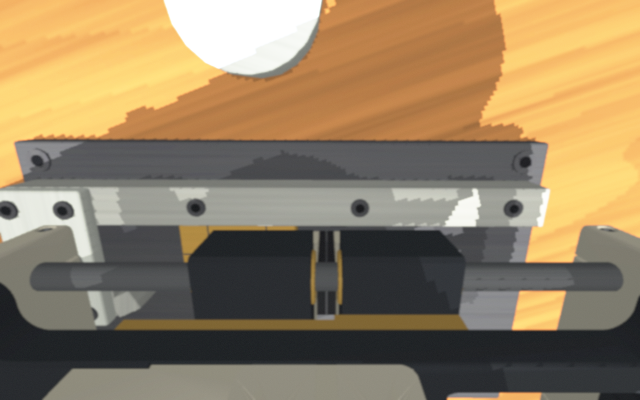

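The blank (columns 180–297, fence edge at row 226) is still flush and about to enter the lead-in. I'll continue to just short of home, then creep.

Emit:
step_arm(plan=[[0.001,-0.02,0,0,0],[0.002,-0.04,0,0,0],[0.003,-0.06,0,0,0],[0.004,-0.08,0,0,0],[0.004,-0.1,0,0,0],[0.004,-0.12,0,0,0],[0.004,-0.14,0,0,0],[0.004,-0.16,0,0,0],[0.004,-0.18,0,0,0],[0.004,-0.2,0,0,0],[0.004,-0.215,0,0,0]])

```text
time_s: 9.7
tcp_pos: [0.631, -0.064, 0.0165]
eef_rot: [180.0, 0.0, -18.4]
contact_force: [-3.3, -3.9, 3.0]
gripper_width: 0.0008
gripper_force: 2.0
```

Emit:
step_arm(plan=[[0,-0.008,0,0,0],[0,-0.016,0,0,0],[0,-0.024,0,0,0],[0,-0.032,0,0,0],[0,-0.04,0,0,0],[0,-0.04,0,0,0]])

```text
time_s: 10.2
tcp_pos: [0.6342, -0.0548, 0.0165]
eef_rot: [-180.0, -0.0, -18.4]
contact_force: [-1.5, -0.7, 0.6]
gripper_width: 0.0006
gripper_force: 0.8
```

```bash
python3 st.py w7.png|head -2
```

```text
10.2 [ 0.63418773 -0.05475081  0.01648662] 0.0005627167194444966 [-1.53984536 -0.7321762   0.58643038]
tcp jig [[28.14541184 40.44480215]]
```

View pics/w7.png

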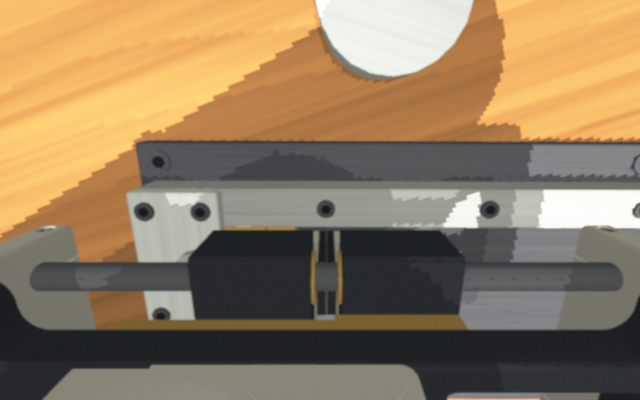

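The blank has entered under the bush plate (its edge shows at columns 222–297) and the lean force is small. I'll creep until it reaches the stop.

Emit:
step_arm(plan=[[0,-0.004,0,0,0],[0,-0.008,0,0,0],[0,-0.012,0,0,0],[0,-0.016,0,0,0],[0,-0.016,0,0,0]])

```text
time_s: 10.67
tcp_pos: [0.6349, -0.0524, 0.0165]
eef_rot: [179.9, 0.0, -18.4]
contact_force: [-1.9, -8.6, 1.8]
gripper_width: 0.0003
gripper_force: 3.6
```

Emit:
step_arm(plan=[[0,-0.004,0,0,0],[0,-0.008,0,0,0],[0,-0.012,0,0,0],[0,-0.012,0,0,0]])

```text
time_s: 11.0
tcp_pos: [0.6347, -0.0521, 0.0165]
eef_rot: [179.7, 0.1, -18.5]
contact_force: [-2.7, -18.6, 1.7]
gripper_width: 0.0001
gripper_force: 9.5
```

The TCP has stopped and the push has risen to 19 N, so the blank is on the end stop. I'll back off straight, lift and look.

Emit:
step_arm(plan=[[0,0.02,0,0,0],[0,0.06,0,0,0],[0,0.12,0,0,0],[0,0.12,-0.2,0,0],[-0.1,0.12,-0.35,0,0],[-0.3,0.1,-0.5,0,0],[-0.36,0,-0.56,0,0],[-0.36,0,-0.56,0,0],[-0.36,0,-0.56,0,0],[-0.36,0,-0.56,0,0]])

```text
time_s: 11.83
tcp_pos: [0.5512, -0.0195, 0.1577]
eef_rot: [-179.9, -0.1, -18.4]
contact_force: [-0.4, -0.1, -0.5]
gripper_width: 0.0005
gripper_force: 0.0
```

```bash
python3 st.py w8.png; python3 - <<'E'
import cv2
im=cv2.imread('pics/w8.png'); cv2.imwrite('pics/c8.png',cv2.resize(im[40:230,150:420],None,fx=2.9,fy=2.9,interpolation=cv2.INTER_CUBIC))
E
```

```text
11.8333 [ 0.5511757  -0.01947223  0.15768026] 0.0005135618534773194 [-0.4037824  -0.08685339 -0.4649716 ]
tcp jig [[-61.78103519  47.69237245]]
[[512.0, 177.0], [588.0, 148.0], [591.0, 157.0], [515.0, 185.0]] ctr [[ -40.4 -164.8]] corners [[-49.8, -129.3], [-22.7, -195.5], [-30.7, -200.4], [-58.3, -133.8]]
[[277.0, 70.0], [314.0, 70.0], [314.0, 110.0], [277.0, 110.0]] ctr [[28.1 75.3]] corners [[44.9, 91.0], [44.9, 58.7], [11.3, 59.0], [11.2, 92.4]]
[[528.0, 61.0], [590.0, 39.0], [597.0, 58.0], [535.0, 80.0]] ctr [[  53.3 -156.1]] corners [[52.3, -127.0], [69.4, -176.5], [54.6, -185.6], [37.0, -135.4]]
[[145.0, 11.0], [261.0, -18.0], [266.0, 4.0], [150.0, 32.0]] ctr [[ 93.1 149.1]] corners [[90.8, 199.5], [111.5, 101.5], [95.8, 98.0], [74.5, 197.5]]
```

View pics/c8.png

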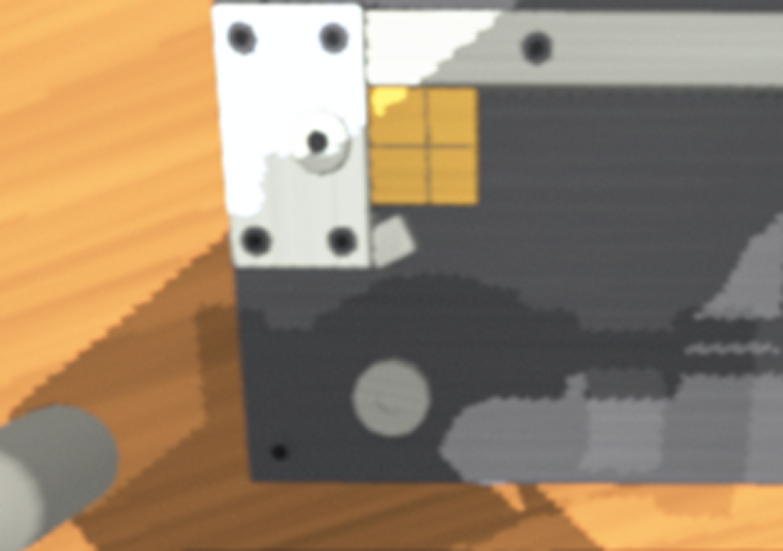

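The blank measures square to the jig: x 11.3–44.9, rear end at y ≈ 58.8 mm, 32 mm sticking out. I'll check the fence gap at sub-pixel level before handing in.

```bash
python3 - <<'E'
from h import *
im=cv2.imread('pics/w8.png'); s=r.get_state()
ex=np.array([.949,-.316]);ey=np.array([.316,.949]);J=lambda p:(np.c_[p[:,:2]@ex-.591,p[:,:2]@ey-.108]*1e3).round(2).tolist()
for c in(282,290,298,306,312,330,350,380): print(c,im[64:76,c].tolist() if c in(290,306,350) else im[64:76,c,0].tolist())
for z,p in((.030,[[330,68.5],[380,68.5]]),(.026,[[282,70],[312,70]])): print(z,J(ray('wrist',p,z,s)))
E
```

```text
282 [251, 251, 251, 250, 230, 158, 114, 120, 127, 126, 128, 124]
290 [[251, 253, 253], [251, 253, 253], [251, 253, 253], [250, 253, 252], [232, 239, 238], [159, 185, 199], [100, 170, 212], [89, 188, 229], [90, 192, 231], [88, 187, 227], [82, 175, 221], [82, 171, 219]]
298 [245, 220, 182, 169, 144, 105, 80, 79, 82, 83, 82, 81]
306 [[177, 186, 185], [176, 186, 185], [174, 185, 183], [167, 175, 174], [143, 151, 150], [104, 119, 128], [79, 130, 161], [78, 161, 206], [82, 173, 221], [83, 173, 221], [83, 175, 221], [83, 175, 221]]
312 [177, 176, 174, 167, 144, 104, 78, 77, 81, 82, 81, 82]
330 [176, 175, 174, 169, 146, 110, 90, 85, 85, 83, 80, 82]
350 [[177, 185, 184], [176, 185, 184], [176, 185, 184], [171, 180, 179], [153, 161, 159], [118, 122, 121], [93, 97, 95], [86, 88, 87], [85, 84, 84], [83, 81, 80], [83, 80, 79], [82, 79, 78]]
380 [177, 176, 176, 173, 157, 123, 95, 87, 81, 83, 85, 83]
0.03 [[45.25, 43.92], [45.26, 1.09]]
0.026 [[44.48, 85.63], [44.49, 59.53]]
```

Any gap to the fence is at most a few tenths of a millimetre. A gentle sideways press on the part sticking out (jig y 58–72, clear of the lead-in) will make sure it is seated.

Emit:
step_arm(plan=[[0.1,-0.04,0,0,0],[0.2,-0.04,0,0,0],[0.2,-0.04,0.15,0,0],[0.2,-0.04,0.3,0,0],[0.2,-0.04,0.45,0,0],[0.2,-0.04,0.53,0,0],[0.2,-0.04,0.565,0,0],[0.2,-0.04,0.565,0,0],[0.2,-0.04,0.565,0,0]])

```text
time_s: 12.63
tcp_pos: [0.6013, -0.0272, 0.0141]
eef_rot: [179.9, 0.1, -18.5]
contact_force: [0.1, 0.6, -1.0]
gripper_width: 0.0007
gripper_force: 0.0
```

Emit:
step_arm(plan=[[0.01,0,0,0,0],[0.02,0,0,0,0],[0.03,0,0,0,0],[0.036,0,0,0,0],[0.04,0,0,0,0],[0.044,0,0,0,0],[0.044,0,0,0,0]])

```text
time_s: 13.22
tcp_pos: [0.6121, -0.0299, 0.0154]
eef_rot: [-180.0, -0.0, -18.4]
contact_force: [1.2, 0.0, -0.2]
gripper_width: 0.0001
gripper_force: 0.0
```

Emit:
step_arm(plan=[[0.003,0,0,0,0],[0.006,0,0,0,0],[0.009,0,0,0,0],[0.009,0,0,0,0]])

```text
time_s: 13.55
tcp_pos: [0.6127, -0.0303, 0.0153]
eef_rot: [180.0, 0.1, -18.5]
contact_force: [-6.5, 3.5, 5.1]
gripper_width: 0.0006
gripper_force: 3.0
```

It pressed at about 7 N and stopped at the same fence position as before, so the blank is seated. I'll retreat and check.

Emit:
step_arm(plan=[[-0.02,0,0,0,0],[-0.06,0,0,0,0],[-0.06,0,-0.15,0,0],[-0.06,0,-0.3,0,0],[-0.15,0.02,-0.45,0,0],[-0.25,0.04,-0.57,0,0],[-0.25,0.04,-0.57,0,0],[-0.25,0.04,-0.57,0,0],[-0.25,0.04,-0.57,0,0]])

```text
time_s: 14.3
tcp_pos: [0.5511, -0.02, 0.1581]
eef_rot: [-179.9, -0.1, -18.4]
contact_force: [0.6, -0.4, -0.8]
gripper_width: 0.0005
gripper_force: 0.0
```

```bash
python3 st.py w9.png | head -5; python3 -c "
import cv2;im=cv2.imread('pics/w9.png')
for c in(282,290,306):print(im[64:76,c].tolist())"
```

```text
14.3 [ 0.55109743 -0.02002333  0.15809928] 0.0005216309878497323 [ 0.58992588 -0.4348561  -0.84826234]
tcp jig [[-61.68117097  47.14465142]]
[[510.0, 176.0], [586.0, 148.0], [590.0, 156.0], [514.0, 185.0]] ctr [[ -40.3 -164.7]] corners [[-49.6, -129.1], [-22.5, -195.5], [-30.7, -200.5], [-58.3, -133.7]]
[[276.0, 70.0], [313.0, 70.0], [313.0, 110.0], [276.0, 110.0]] ctr [[28.  75.4]] corners [[44.9, 91.1], [44.9, 58.7], [11.2, 59.1], [11.2, 92.6]]
[[526.0, 58.0], [589.0, 38.0], [595.0, 58.0], [532.0, 78.0]] ctr [[  54.4 -155.3]] corners [[54.6, -125.4], [70.5, -176.3], [54.4, -185.7], [38.0, -134.0]]
[[251, 253, 253], [251, 253, 253], [251, 253, 253], [250, 253, 252], [232, 238, 237], [163, 203, 220], [119, 224, 247], [119, 243, 254], [125, 247, 254], [128, 247, 254], [125, 247, 254], [117, 239, 252]]
[[251, 253, 253], [251, 253, 253], [251, 254, 253], [248, 252, 251], [224, 231, 230], [149, 172, 183], [92, 156, 192], [79, 166, 212], [80, 170, 217], [80, 170, 218], [80, 171, 218], [81, 171, 219]]
[[177, 186, 185], [175, 184, 183], [173, 182, 182], [168, 177, 175], [144, 150, 151], [104, 129, 145], [79, 145, 183], [78, 166, 213], [81, 173, 221], [83, 174, 221], [84, 176, 222], [84, 176, 222]]
```

The blank hasn't moved, so it is home. Handing in.

```bash
python3 -c "
from plant import workorder
print(workorder.close_job())"
```

```text
the job is handed in; nothing more can be done
None
```

The brass blank is home in the nest corner, against the fence and the end stop as far as the last wrist-camera check and contact forces show, and the job is handed in (14.3 s on the robot clock, no verdict returned).

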